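Unlock the food processor and hold its pulse lever at half travel

ROBOT

A 6-joint arm with a two-finger parallel gripper is mounted at the origin on the work surface. World frame = base frame: x ahead of the robot, y to its left, z up, the work surface at z = 0. Lengths are in mm, angles in degrees, forces in N, time in s.
With the tool pointing down it reaches from about 300 to 1000 mm from the base axis. Payload 5.1 kg.
Tool frame: the origin (TCP) lies between the finger pads; the fingertips stand 8 mm ahead of it and the grasp point (between the pads) lies 11 mm behind it; z points along the fingers, y is the direction in which the jaws open and shut (so a half turn about z gives the same grasp; the last joint's range is limited). The gripper opens to 95 mm and grips with 3 to 60 N. Pads are 20 mm wide; open, the fingers measure 119 mm over their backs; the gripper's body (75 mm by 180 mm) begins 59 mm behind the grasp point.
Start: joints at [58.522, 7.093, 94.555, -0, 78.352, -4.733], TCP at [292.538, 580.436, 222.656] pointing down, gripper open.
Joint ranges: [-149.61, 149.61], [-58.7, 133.49], [1.44, 155.28], [-77.14, 257.14], [18.33, 153.61], [-166.67, 166.67]. Speed limits (degrees/s): [147.25, 147.25, 180, 180, 180, 180].

INTERFACE

Orientations are given as a 3x3 rotation matrix whose columns are the frame's x, y, z axes.
In Python, from rig import move_pose, line_to, set_joints, gripper_to, sleep, solve_ik, capture, PlanningError, hand_in, get_t, get_joint_pos, get_joint_vel, get_tau, get_position, get_tcp_rot, get_force, get_moment, get_grip_width gives the robot as it stands. Calls block until the motion is done:
- move_pose(position, orientation): joint-space move of the TCP to a pose.
- line_to(position, v=150, rot=None, contact_N=None): straight line of the TCP; rot=None keeps the orientation; v is the mean speed in mm/s. With contact_N (N) it stops when the force on the tool has changed by that much, and returns True; else False.
- set_joints(angles): joint-space move.
- gripper_to(opening, strength=None): finger opening in mm; strength is the grip in N (None keeps the last); returns when the fingers have stopped.
- sleep(seconds).
- solve_ik(position, orientation): joint angles nearest the present ones, or None.
- capture(name): name is "side" or "top"; returns a dict with "image" (400x640x3 uint8, blue, green, red), "camera_matrix" (3x3 intrinsics, pixels), "R" (3x3) and "t" (3): a world point X has camera coordinates R X + t. Camera axes: x right, y down, z forward; pixel columns grow to the right and rows downward; lengths in mm; the calibration is good to about 2 mm. A picture is of the moment at which its call begins. There is no depth.
A pose or a line that the arm cannot do raises PlanningError and nothing moves.
- hand_in(): hands the job in, once; it reports no verdict.
Readings, each from a call of its own:
- get_t(): time.
- get_joint_pos(): joint angles.
- get_joint_vel(): joint speeds.
- get_tau(): joint torques, N m.
- get_position(): TCP position.
- get_tcp_rot(): TCP orientation.
- get_force(): force on the tool from outside, world axes, zero at the start.
- get_moment(): the same for the moment, N m.
- get_grip_width(): finger opening in mm.
Only numpy, scipy, OpenCV 4.12 (cv2) and the standard library are available. Lean on these libraries where they do the work, as an engineer would, in place of code of your own. Each camera call takes 0.05 s, during which the arm holds its last target. There are 200 camera calls.

TASK

Spin the washed blade dry on slow: turn the food processor's lock dial clockwise until it clicks past its detent and stays there when you let go of it, and only then press the pulse lever half-way down, until it lies level, and keep it there. The lever is a spring-loaded dead-man lever: finish while still holding it level with the gripper, and never push it all the way down (that is full speed). Leave the mug, the jar and the spatula where they are.

Things in the scene. Friction and masses are not known exactly. Their poses are not given: they have to be found in the camera images.
- processor: Food processor, fixed: metal base 200 (x) by 400 (y) mm, its flat deck at z = 80 mm. Origin: centre of its underside; z up. A clear bowl with a black lid (124 mm across, top at z = 158 mm) stands at x = 0, y = 125 mm. The dial's axis is at x = 0, y = -40 mm; the lever lies along x over y = -145 mm, hinged at x = 55, z = 110 mm about the y direction.
- dial (a joint): Turn of the lock dial, rad. 0 = locked, on its stop (start); grows clockwise seen from above. Its detent resists, most at the start (about 0.12 N m), less and less up to 0.55, where it tips over centre and snaps on by itself to its second stop at 1.1 (63 degrees), where it stays. Let go before 0.55 it springs back to 0.
- dial_grip (a point): Grip point on the dial's vertical axis, 31 mm above the deck. The dial is a black disc 60 mm across, its top 10 mm above the deck, with an upright black bar across it, 50 mm long, 14 mm wide, from 10 to 40 mm above the deck. The frame turns with the dial: x along the bar, y across it, z up. The bar lies along the processor's x when locked.
- pulse_lever (a joint): Swing of the pulse lever, rad. 0 = at rest, leaning up; grows as its pad is pressed down; 0.175 = half-way, the lever level; 0.35 = fully down, at its stop. A spring always returns it to 0: pressing at the pad's centre takes about 3.2 N to start, 8 N at half-way, 12.5 N at the bottom (2 N m/rad).
- lever_pad (a point): Centre of the top face of the pad at the lever's free end, moving with it: a black plate 40 mm long, 44 wide, 8 thick. It is 75 mm from the hinge line, on the processor's -x side of it. Its top is at z = 127 mm at rest, 114 half-way, 101 fully down. Axes: -x along the lever from hinge to free end, z out of the top face.
- level_post (a point): Centre of the flat top of a fixed metal post, 16 by 12 mm, beside the pad on its -y side (34 mm from the pad's centre; 6 mm gap), at processor z = 114 mm: the pad's top is flush with it when the lever is half-way.
- mug: White mug, 80 mm across, 90 mm high, with a handle, standing beside the processor. Origin: centre of its underside. To be left alone.
- jar: Amber glass jar with a metal cap, 66 mm across, 100 mm high, standing beside the processor. Origin: centre of its underside. To be left alone.
- spatula: Wooden-handled spatula, 260 mm long, lying on the counter beyond the processor. Origin on its underside, x along it. To be left alone.

How it is judged (in metres and radians):
On the way, in this order (a step that is already met when the one before it is completed fails the run):
1. the lock dial has clicked over and rests there, let go (value of joint dial above 0.95 rad and contact force between the fingers and dial below 0.2 N), for 0.2 s.
2. the pulse lever is pressed half-way by the fingers (value of joint pulse_lever between 0.115 and 0.235 rad and contact force between the fingers and pulse_lever above 2 N), for 0.5 s.
At the end, for the whole second after the job is handed in: The dial is past its click (above 0.95 rad) and let go; the pulse lever is held by the fingers within 0.06 rad of level (0.115 to 0.235 rad, about 4.5 mm either way at the pad), with more than 2 N, and is still so held through the last second (all of step 2 and value of joint dial above 0.95 rad); the arm keeps its last pose, push and grip.
It fails at once if the lever is pressed before the dial has clicked (value of joint pulse_lever above 0.08 rad and value of joint dial below 0.6 rad).
It fails at once if the lever is pushed all the way down (value of joint pulse_lever above 0.32 rad).
It fails at once if the mug, the jar or the spatula is displaced by more than 30 mm (distance of any of mug, jar, spatula from where it was at the start of the episode above 0.03 m).
It also fails if it takes over 45 s, if anything falls off the work surface, if the arm or the gripper's body presses on something with over 40 N, if the wrist force passes 120 N, or if a joint passes its speed limit or range.

## Working session

There is one attempt and no reset: what is moved stays moved. The work goes in short steps, each a Python script; the robot and the scene stay as the last script left them, time stands still between calls to the robot, and variables do not carry over. Pictures are saved under pics/ and viewed, about 8 in all and at most 12, crops included, and the job is handed in when it is done.

```bash
mkdir -p pics && python3 - <<'E'
from rig import *
import cv2,numpy as np
for n in("top","side"):
    c=capture(n);cv2.imwrite(f"pics/{n}0.png",c["image"])
    np.savez(f"{n}.npz",K=c["camera_matrix"],R=c["R"],t=c["t"])
    print(n,c["camera_matrix"].tolist(),np.round(-c["R"].T@c["t"]),np.round(c["R"],3).tolist())
print(get_t(),get_tcp_rot())
E
```

```text
top [[367.65579089293703, 0.0, 321.2944344458427], [0.0, 367.65579089293703, 196.50007170217953], [0.0, 0.0, 1.0]] [412.  57. 902.] [[-0.005, -1.0, -0.013], [-0.982, 0.007, -0.19], [0.19, 0.012, -0.982]]
side [[517.8773661355358, 0.0, 311.4228871842588], [0.0, 517.8773661355358, 193.45015653120424], [0.0, 0.0, 1.0]] [ 169. -882.  855.] [[0.925, -0.38, 0.022], [-0.211, -0.561, -0.801], [0.317, 0.736, -0.599]]
0.1 [[-8.93016183e-01  4.50023544e-01 -9.52380688e-04]
 [ 4.50024527e-01  8.93014835e-01 -1.55868610e-03]
 [ 1.49044641e-04 -1.82052658e-03 -9.99998332e-01]]
```

View pics/top0.png

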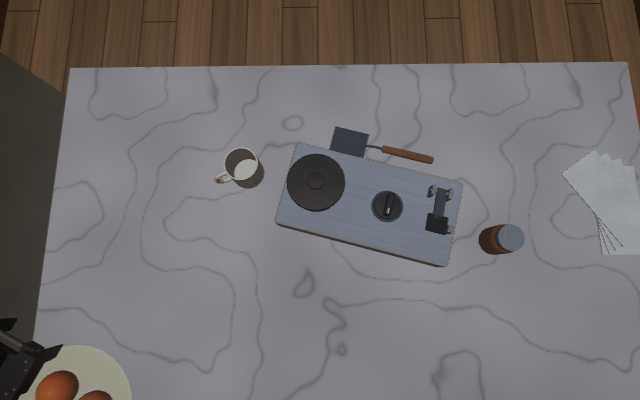

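View pics/side0.png

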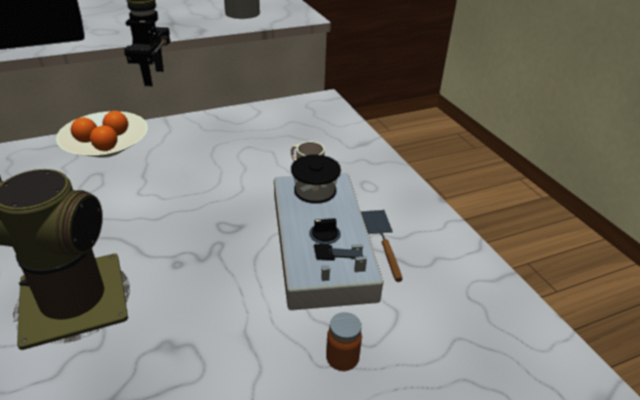

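Top: lid centre ~(316,182), dial ~(387,206), pad ~(437,224), jar right, mug left, spatula beyond. Side: dial (324,230), pad (324,252), post (325,273). I'll crop the top view for precise corners, then fit the pose.

```bash
python3 - <<'E'
import cv2
a=cv2.imread("pics/top0.png")[130:275,270:470];b=cv2.imread("pics/side0.png")[150:310,265:400]
cv2.imwrite("pics/topc.png",cv2.resize(a,None,fx=4,fy=4,interpolation=2))
cv2.imwrite("pics/sidec.png",cv2.resize(b,None,fx=3.7,fy=3.7,interpolation=2))
E
```

```text
(no output)
```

View pics/topc.png

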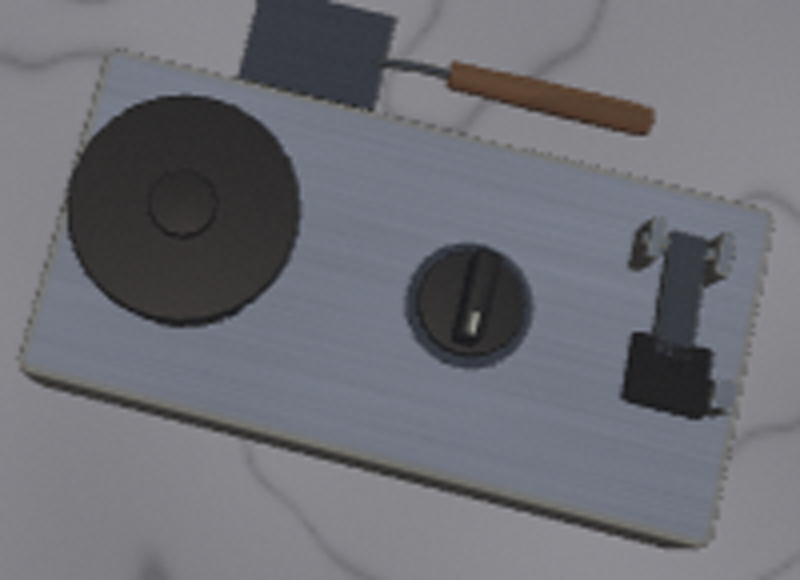

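View pics/sidec.png

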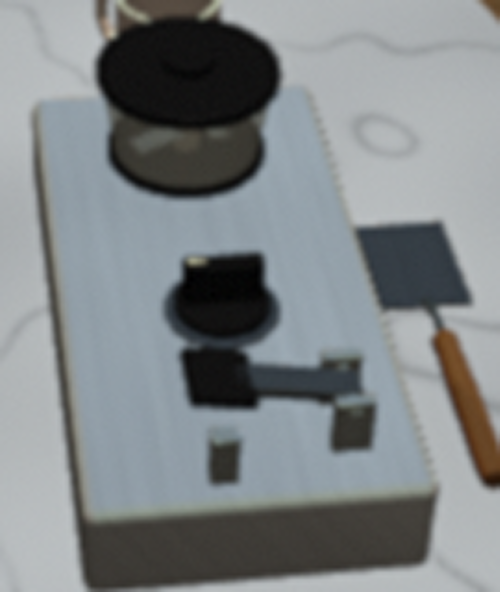

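```bash
cat > h.py <<'E'
import numpy as np
D=np.pi/180
def Rz(a): return np.array([[np.cos(a),-np.sin(a),0],[np.sin(a),np.cos(a),0],[0,0,1.]])
def proj(c,X):
    Y=c["R"]@X+c["t"];p=c["K"]@Y;return p[:2]/p[2]
E
python3 - <<'E'
from h import *
from scipy.optimize import least_squares
C={n:np.load(n+".npz") for n in("top","side")};C={n:dict(c) for n,c in C.items()}
T=[((100,200,80),(108,50)),((100,-200,80),(772,212)),((-100,-200,80),(708,545)),((-100,200,80),(22,370)),((0,125,158),(184,210)),((0,-40,90),(472,307)),((-20,-145,127),(667,375)),((-20,-179,114),(724,393))]
S=[((100,200,80),(305,88)),((100,-200,80),(436,490)),((-100,-200,80),(88,518)),((-100,200,80),(38,103)),((0,125,158),(188,73)),((0,-40,90),(222,308)),((-20,-145,127),(222,376)),((-20,-179,114),(225,435))]
def res(p,ns=("top","side")):
    r=[]
    for n in ns:
        for X,q in (T if n=="top" else S):
            uv=np.array([270,130])+np.array(q)/4-.4 if n=="top" else np.array([265,150])+np.array(q)/3.7-.4
            r.append(proj(C[n],Rz(p[2])@np.array(X,float)+[p[0],p[1],0])-uv)
    return np.ravel(r)
for ns in(("top",),("side",),("top","side")):
    s=least_squares(res,[500,0,-.2],args=(ns,),loss="soft_l1");print(ns,s.x,s.x[2]/D)
    print(np.round(res(s.x,ns).reshape(-1,2),1).tolist())
p=s.x;np.save("pose.npy",p)
for n,q in dict(dial=(0,-40,111),pad=(-20,-145,127),post=(-20,-179,114)).items(): print(n,Rz(p[2])@np.array(q,float)+[p[0],p[1],0])
E
```

```text
('top',) [ 5.57826891e+02 -4.18758666e+01 -2.54288628e-01] -14.569665159156049
[[-1.0, -1.2], [2.0, -1.2], [1.9, 2.0], [-2.6, 1.0], [-0.7, -1.1], [-0.3, -0.7], [0.6, 0.5], [0.2, 0.6]]
('side',) [ 5.58033585e+02 -4.45213800e+01 -2.57060455e-01] -14.728479137993387
[[1.1, -1.4], [2.5, 0.4], [-1.1, 1.1], [-2.2, -1.1], [0.1, -4.1], [0.2, -1.9], [-1.0, 0.3], [0.5, 0.7]]
('top', 'side') [ 5.58117331e+02 -4.28882688e+01 -2.55725326e-01] -14.65198189420088
[[-0.5, -1.4], [2.5, -1.2], [2.2, 2.0], [-2.2, 0.7], [-0.2, -1.3], [0.1, -0.8], [1.0, 0.4], [0.7, 0.5], [0.7, -1.7], [2.3, -0.2], [-1.2, 0.5], [-2.5, -1.4], [-0.2, -4.4], [-0.0, -2.4], [-1.1, -0.2], [0.4, 0.1]]
dial [547.99944264 -81.58747204 111.        ]
pad [ 502.0903836  -178.11393627  127.        ]
post [ 493.49017834 -211.00825903  114.        ]
```

```bash
cat >> h.py <<'E'
def rot(a):
    a=a*D;c,s=np.cos(a),np.sin(a)
    return np.array([[c,s,0],[s,-c,0],[0,0,-1.]])
p=np.load("pose.npy");yaw=p[2]/D
def W(x,y,z): return Rz(p[2])@np.array([x,y,z],float)+[p[0],p[1],0]
E
python3 - <<'E'
from h import *
from rig import *
import cv2
for b in(yaw,yaw+180):
    for a in(0,-63):
        q=solve_ik(W(0,-40,101).tolist(),rot(b+a).tolist());print(b+a,None if q is None else np.round(q,1))
b=yaw+180
move_pose(W(0,-40,220),rot(b));gripper_to(45,30)
line_to(W(0,-40,150),v=120)
c=capture("side")["image"];cv2.imwrite("pics/s1.png",cv2.resize(c[100:320,240:420],None,fx=3,fy=3,interpolation=2)[:600])
print(get_t(),get_position(),get_joint_pos(),get_force())
E
```

```text
-14.65198189420088 [-14.    1.2 113.   -0.   65.8  90.6]
-77.65198189420087 [-14.    1.2 113.   -0.   65.8 153.6]
165.34801810579913 [-14.    1.2 113.   -0.   65.8 -89.4]
102.34801810579913 [-14.    1.2 113.   -0.   65.8 -26.4]
4.375 [548.76302218 -81.77523212 151.16229062] [-1.40188083e+01 -1.78145088e+00  1.10817679e+02 -1.51252601e-03
  7.08528301e+01 -8.93690217e+01] [ 0.47150331 -0.64990044  0.15395675]
```

View pics/s1.png

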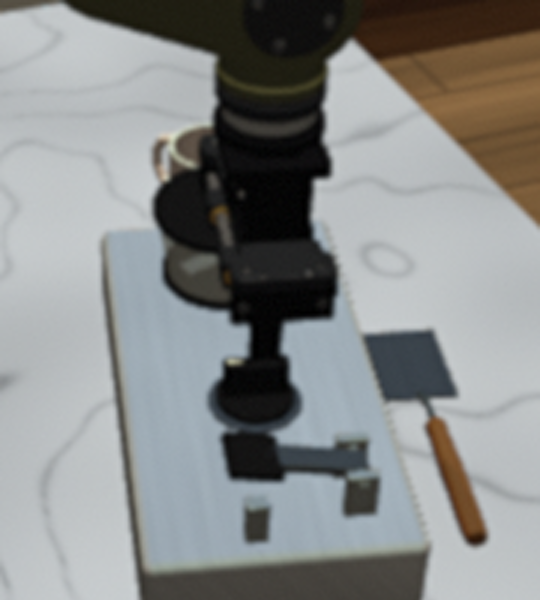

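```bash
python3 - <<'E'
from h import *
from rig import *
import cv2
c=dict(np.load("side.npz"))
for q in[(0,-68,143),(0,-12,143),(0,-40,120),(25,-40,120),(-25,-40,120)]: print(q,(proj(c,W(*q))-[240,100])*3)
print(get_grip_width())
s=capture("top")["image"];cv2.imwrite("pics/t1.png",cv2.resize(s[150:260,330:480],None,fx=5,fy=5,interpolation=2))
im=capture("side")["image"];im=cv2.convertScaleAbs(im[190:260,290:370],alpha=3,beta=30)
cv2.imwrite("pics/s2.png",cv2.resize(im,None,fx=8,fy=8,interpolation=2))
E
```

```text
(0, -68, 143) [262.42911613 360.92602603]
(0, -12, 143) [250.553816   313.03169675]
(0, -40, 120) [255.17519449 360.73437263]
(25, -40, 120) [288.47484763 358.42760153]
(-25, -40, 120) [221.70098494 363.0532358 ]
45.15020245939827
```

View pics/s2.png

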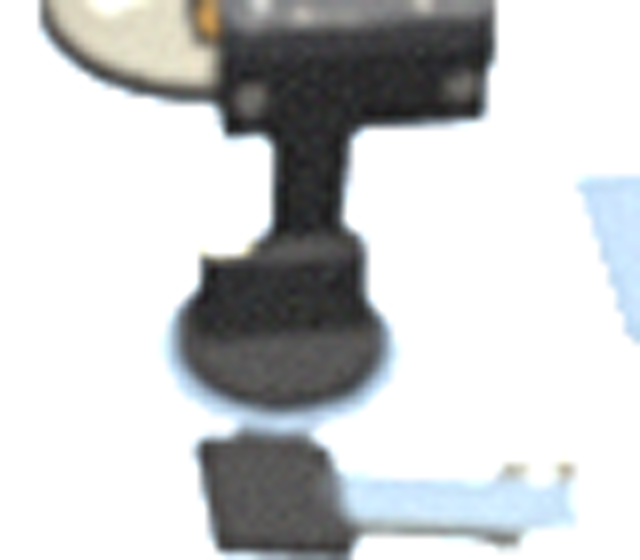

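The front fingertip ends just where it is predicted to, level with the bar's top edge (both are at about y 361 in the earlier crop), so the fit holds. Next: descend, grip and turn.

```bash
python3 - <<'E'
from h import *
from rig import *
import cv2
b=yaw+180
print(line_to(W(0,-40,102),v=60,contact_N=6),get_position(),get_force())
gripper_to(5,30);print("w",get_grip_width(),get_force())
P=get_position()
for a in(-15,-30,-45,-58):
    line_to(P,v=20,rot=rot(b+a));print(a,get_force().round(1) if hasattr(get_force(),'round') else get_force(),np.round(get_moment(),2),get_t())
gripper_to(50);print(get_grip_width())
line_to(W(0,-40,180),v=150)
print(get_t(),get_position())
s=capture("side")["image"];cv2.imwrite("pics/s3.png",cv2.resize(cv2.convertScaleAbs(s[190:310,270:400],alpha=2,beta=20),None,fx=5,fy=5,interpolation=2))
E
```

```text
False [548.35733047 -81.66507831 102.42072104] [-0.97696868  0.44140126  0.08300291]
w 13.690134888763227 [0.85966561 2.91132284 0.87064488]
-15 [-0.1  1.2  0.4] [ 0.28 -0.08  0.16] 6.4417
-30 [0.5 1.4 0.4] [ 0.21 -0.05 -0.02] 6.85
-45 [0.5 0.5 0.5] [ 0.18 -0.05 -0.07] 7.2583
-58 [0.4 1.1 0.6] [ 0.23 -0.05 -0.08] 7.6333
50.277885958412206
9.1 [547.56977979 -81.48803127 179.30767321]
```

View pics/s3.png

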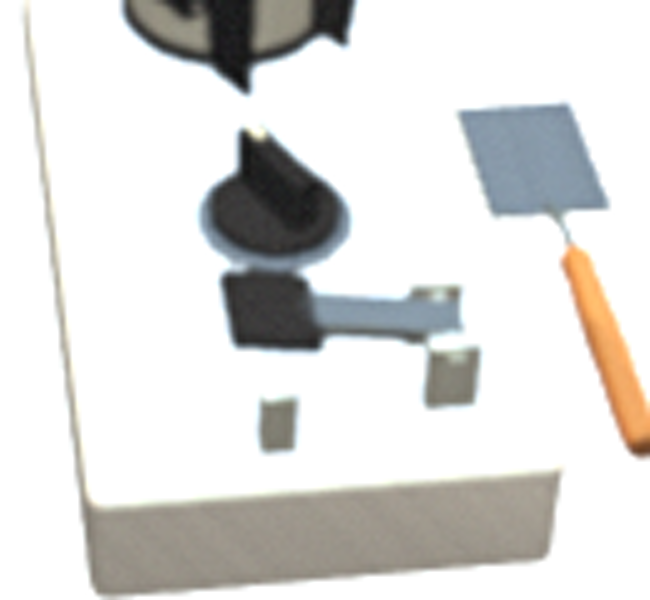

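Dial bar is visibly turned (ends ≈(258,130)→(315,195) in the crop) and stays there after release. I'll check its angle numerically, then go above the pad with the gripper closed.

```bash
python3 - <<'E'
from h import *
from rig import *
import cv2
c=dict(np.load("side.npz"))
for a in(.9,1.1,1.2):
    print(a,[((proj(c,W(s*25*np.cos(a),-40-s*25*np.sin(a),120))-[270,190])*5).round() for s in(-1,1)])
b=yaw+180
move_pose(W(-20,-145,190),rot(b));gripper_to(0,20);sleep(.2)
f0=np.array(get_force());print(f0,get_grip_width())
print(line_to(W(-20,-145,120),v=25,contact_N=2.5),get_position(),get_force()-f0,get_t())
s=capture("side")["image"];cv2.imwrite("pics/s4.png",cv2.resize(cv2.convertScaleAbs(s[190:310,270:400],alpha=2,beta=20),None,fx=5,fy=5,interpolation=2))
E
```

```text
0.9 [array([234., 126.]), array([317., 177.])]
1.1 [array([243., 121.]), array([309., 182.])]
1.2 [array([247., 120.]), array([304., 184.])]
[-0.25088276  0.25461452 -0.04068777] 0.954812445651769
True [ 501.78272686 -178.013791    135.49439786] [ 0.279423   -0.22930428  2.71622066] 13.3333
```

View pics/s4.png

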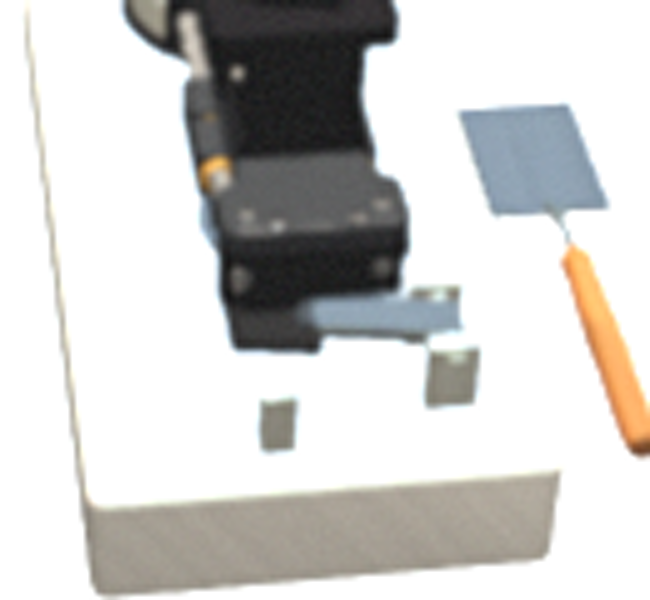

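Contact came at fingertip z = 127.5 mm, against 127 for the pad at rest, and the fingers are on the pad clear of the post. Press to tip z = 114.

```bash
python3 - <<'E'
from h import *
from rig import *
import cv2
f0=np.array([-.25,.25,-.04])
for z in(130,126,123,122):
    line_to(W(-20,-145,z),v=12);sleep(.15);print(z,np.round(get_position(),2),np.round(get_force()-f0,2))
sleep(.8);print(np.round(get_position(),2),np.round(get_force()-f0,2),get_t())
s=capture("side")["image"];cv2.imwrite("pics/s5.png",cv2.resize(cv2.convertScaleAbs(s[190:310,270:400],alpha=2,beta=20),None,fx=5,fy=5,interpolation=2))
E
```

```text
130 [ 502.09 -178.08  130.1 ] [-3.15 -0.9   5.12]
126 [ 502.08 -178.13  126.26] [-3.38  1.19  5.21]
123 [ 501.95 -178.11  123.32] [-3.85  1.07  6.07]
122 [ 501.99 -178.13  122.54] [-4.63  0.05  8.02]
[ 501.97 -178.13  122.51] [-3.25 -0.07  8.26] 16.5
```

View pics/s5.png

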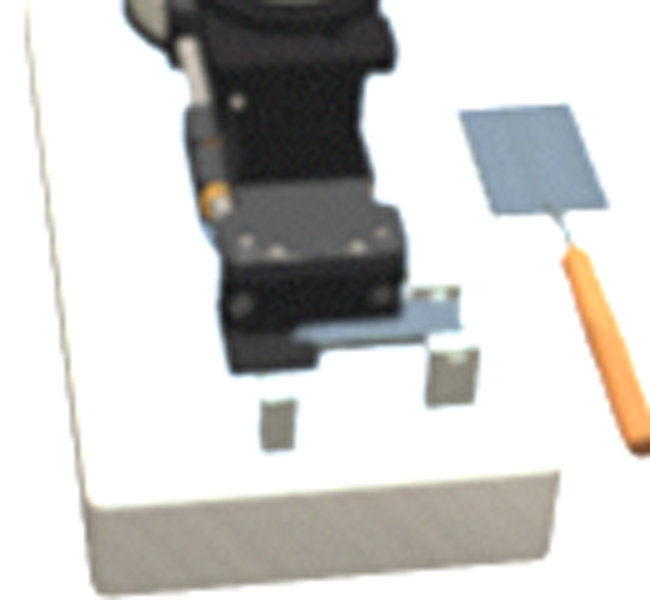

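The pad is lowered with the fingers on it, and the front edge of the pad has moved from y≈348 to y≈370 in the crop. Tip z = 114.5 mm and 8.3 N are what half-way should give (114 mm, 8 N).

```bash
python3 - <<'E'
from rig import *
print(get_position(),get_force(),get_t());hand_in()
E
```

```text
[ 501.96385478 -178.11735183  122.51655011] [-4.64072499  1.38402891  8.17313236] 16.55
the job is handed in; nothing more can be done
```

The job is handed in, at 16.5 s of the 45 s: the lock dial is past its click and released, and the closed fingers are holding the pulse lever about level.

- **Dial:** I gripped the bar, turned it 58° clockwise and opened the fingers. The picture after release shows it staying turned. Its bar ends fit about 1.1 rad, though they lie about 10 to 15 crop pixels (2 to 3 image pixels) from the prediction, so this confirms the click but not the exact angle.
- **Lever:** I touched the pad at fingertip z = 127.5 mm (127 expected at rest), then pressed in small steps to 114.5 mm (114 is level). The vertical push there is 8.2–8.3 N against the 8 N given for half-way, and it held steady for 0.8 s. There is also an unexplained 3–5 N sideways force on the tool, probably friction on the pad.
- **Other things:** I kept clear of the mug, the jar and the spatula. The spatula looks unmoved in the last pictures, but I did not re-measure the mug or the jar.
- **Fit:** The pose fit left up to 4 pixels of error at the lid and the rounded base corners. The dial grip and the pad contact came out as predicted.

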